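# Step a shoe sole to its rivet marks, then hold the guard open

## Robot

A 6-joint arm with a two-finger parallel gripper is mounted at the origin on the work surface. World frame = base frame: x ahead of the robot, y to its left, z up, the work surface at z = 0. Lengths are in m, angles in degrees, forces in N, time in s.
With the tool pointing down it reaches from about 0.4 to 0.825 m from the base axis. Payload 7 kg.
Tool frame: the origin (TCP) lies where the fingers leave the gripper's body, on its centre line; the fingertips stand 66 mm ahead of it and the grasp point (between the pads) lies 47 mm ahead of it; z points along the fingers, y is the direction in which the jaws open and shut (so a half turn about z gives the same grasp; the last joint's range is limited). The gripper opens to 88 mm and grips with 3 to 60 N. Pads are 19 mm wide; open, the fingers measure 130 mm over their backs; the gripper's body (78 mm by 193 mm) begins 47 mm behind the grasp point.
Start: joints at [-54.139, 20.546, 0.682, 0, -70.136, -16.507], TCP at [0.224, -0.637, 0.292] pointing down, gripper open.
Joint ranges: [-176.03, 176.03], [-82.01, 121.73], [-58.28, 71.71], [-173.87, 95.51], [-174.79, -0.11], [-173.66, 173.66]. Speed limits (degrees/s): [136.94, 136.94, 172.46, 180, 180, 180].

## Interface

Orientations are given as [roll, pitch, yaw] about the fixed x, y, z axes, in that order (R = Rz(yaw) Ry(pitch) Rx(roll)).
In Python, from plant import get_obs, snapshot, close_job gives the robot as it stands.
- The arm moves only by the tool play_rows, never from a script. Its argument "series" is a list of rows, each a list of 5 numbers: the opening in per cent of the stroke, from 0 (shut) to 100 (fully open), then the shift along the tool's x, y, z in m, then the turn about the tool's z in degrees. In form: [[jaw, dx, dy, dz, spin], ...]. A call has 1 to 10 rows; each row is the pose to reach, as a shift and turn from the pose commanded when the call began, along the tool's axes at that moment; what a row does not reach only later rows make up. A row lasts 1/10 s, in which the tool goes at most 50 mm and 8.59 degrees, less where a joint would pass 70% of its speed; a pose out of reach is approached as far as the arm can. A call with a gripper value outside its range is refused whole. The fingers move at their own pace and stop on an object; the grip force is fixed at half the most. Time passes only in rows, so rows that repeat a pose let the fingers close. It gives the time, the measured TCP pose, the force and the opening at its end, in the units of the state.
- get_obs(): the state, without advancing time (a new reading comes with each control period).
- snapshot(name): name is "scene" or "side" or "wrist"; returns a dict with "frame" (420x560x3 uint8, red, green, blue), "z_map" (420x560 float32, m along the optical axis (not along the pixel's ray), 0 where there is no reading), "mtx" (3x3 intrinsics, pixels), "camera_from_world" (4x4, takes a point from world to camera coordinates); the wrist camera has in their place "tool_from_camera" (4x4, takes a point from camera to tool coordinates, whose origin is the TCP and whose axes are the flange's). Camera axes: x right, y up, looking along -z (the intrinsics and any distortion apply to the point x, -y, -z); pixel columns grow to the right and rows downward; lengths in m; the calibration is good to about 2 mm. A picture is of the moment at which its call begins: read the wrist's pose just before it.
- close_job(): hands the job in, once; it reports no verdict.
The state is a dict: "clock": time; "joint_pos": joint angles; "qvel": joint speeds; "tau": joint torques, N m; "tool_pos": TCP position; "orientation": TCP orientation; "force": force on the tool from outside, world axes, zero at the start; "moment": the same for the moment, N m; "opening": finger opening in m.
Only numpy, scipy, OpenCV 4.12 (cv2) and the standard library are available. Lean on these libraries where they do the work, as an engineer would, in place of code of your own. Each camera call takes 0.05 s, during which the arm holds its last target.

## Task

With the wire guard shut, move the sole carrier by its knob so that the red mark stops right under the fixed pointer for about a second, then the blue mark in the same way, and leave it there. Then lift the guard by its handle to 60 degrees from shut (the red tick on the scale at the hinge) so that the sole can be taken out, and finish still holding it there with the fingers, for it falls shut when let go. Leave everything else on the table where it is.

Things in the scene. Friction and masses are not known exactly. Their poses are not given: they have to be found in the camera images.
- station: Riveting station, fixed to the table: green bed 300 x 290 x 14 mm. Origin: on the table under the pointer tip. x: to the guard's hinge side (away from the robot at yaw 0; yaw is within 0.25 rad), y: to the pointer's post, z up. The sole carrier rides on two level crossed slides along its x and y; the sole's top is 58 mm up.
- pointer_tip (a point): Lower end of the fixed black pointer, 68 mm above the table, 9 mm above the marks. It hangs from an 8 mm bar, 97 mm up, that comes level from a post (18 mm across, to 101 mm high) 132 mm to the station's +y.
- mark_red (a point): Centre of the red mark, a disc 14 mm across on the pale tan sole; it moves with the carrier.
- mark_blue (a point): Centre of the blue mark, a disc 14 mm across on the pale tan sole; it moves with the carrier. From the red mark it lies 55 mm towards -x and 34 mm towards -y of the station.
- carrier_knob (a point): Point on the axis of the carrier's upright black round knob, 90 mm above the table, where to grip: 26 mm across from 74 to 102 mm height, top 106 mm. It stands on an arm 30 mm wide (top 52 mm high), 170 mm to the station's -y of the carrier's middle. Push it level in any direction: each slide resists with about 1.5 N plus 8 N per m/s and stays where it is left.
- cross_slide (a joint): Lower slide, metres along the station's x axis, -0.045 to 0.045 (stops). The red mark is under the pointer at -0.025, the blue at 0.030.
- carrier (a joint): Upper slide with the sole, metres along the station's y axis, -0.045 to 0.045 (stops). The red mark is under the pointer at -0.016, the blue at 0.018.
- guard (a joint): Hinge of the yellow wire guard over the pointer, radians: 0 shut (level), grows as its front edge is lifted, stop at 1.5; 60 degrees is 1.047. Its weight (0.17 to 0.35 kg) and a light spring close it from any angle.
- guard_hinge (a point): Middle of the hinge axis, 120 mm above the table, 115 mm to +x of the station's origin; the axis runs along the station's y, between two green posts (24 x 14 mm, 132 mm high) 100 mm either side of the middle.
- guard_handle (a point): Middle of the guard's handle: a black round bar 12 mm thick, 110 mm long, parallel to the hinge axis, 200 mm from it, at the front; 120 mm up when shut. 45 mm lie open between its axis and that of the guard's front rod (8 mm thick); two 8 mm struts join them 50 mm either side of the middle. A finger fits between from above; the round bar can turn in the grip.
- red_shoe: Bystander: red slip-on shoe on a wooden last, 240 x 78 x 92 mm high. Origin: middle of its underside. Leave it alone.
- hammer: Bystander: hammer with a wooden handle, 280 mm long, lying flat. Origin: middle of its underside. Leave it alone.
- bottle: Bystander: green glass bottle, 60 mm across, 200 mm high, standing. Origin: middle of its underside. Leave it alone.
- beaker: Bystander: green plastic cup, 72 mm across, 100 mm high. Origin: middle of its underside. Leave it alone.
- brush: Bystander: brush with a dark wooden handle, 200 mm long, lying flat. Origin: middle of its underside. Leave it alone.
- tack_jar: Bystander: amber jar of tacks, 64 mm across, 80 mm high. Origin: middle of its underside. Leave it alone.
- rivet_tin: Bystander: round aluminium tin, 50 mm across, 26 mm high, on the table beside the station. Origin: middle of its underside. Leave it alone.
- heel_block: Bystander: black rubber heel block, 57 x 60 x 22 mm, on the table beside the station. Origin: middle of its underside. Leave it alone.

How it is judged (in metres and radians):
On the way, in this order (a step that is already met when the one before it is completed fails the run):
1. with the guard shut, the red mark rests under the pointer (horizontal distance between mark_red and pointer_tip below 0.007 m and value of joint guard below 0.1 rad and linear speed of carrier below 0.01 m/s), for 0.5 s.
2. then, with the guard still shut, the blue mark rests under the pointer (horizontal distance between mark_blue and pointer_tip below 0.007 m and value of joint guard below 0.1 rad and linear speed of carrier below 0.01 m/s), for 0.5 s.
At the end, for the whole second after the job is handed in: the guard is held still by the fingers (at least 0.3 N of contact, no other object bearing on it) at 60 degrees from shut, within 7 degrees, and the blue mark is still under the pointer within 7 mm (value of joint guard between 0.925 and 1.169 rad and velocity of joint guard between -0.05 and 0.05 rad/s and contact force between the fingers and guard above 0.3 N and horizontal distance between mark_blue and pointer_tip below 0.007 m and contact force between guard and red_shoe below 0.1 N and contact force between guard and hammer below 0.1 N and contact force between guard and bottle below 0.1 N and contact force between guard and beaker below 0.1 N and contact force between guard and brush below 0.1 N and contact force between guard and tack_jar below 0.1 N and contact force between guard and rivet_tin below 0.1 N and contact force between guard and heel_block below 0.1 N); the arm keeps its last pose, push and grip.
It fails at once if a bystander is moved more than 30 mm (distance of any of red_shoe, hammer, bottle, beaker, brush, tack_jar, rivet_tin, heel_block from where it was at the start of the episode above 0.03 m).
It also fails if it takes over 59 s, if anything falls off the work surface, if the arm or the gripper's body presses on something with over 40 N, if the wrist force passes 120 N, or if a joint passes its speed limit or range.

## Working session

There is one attempt and no reset: what is moved stays moved. The work goes in short steps, Python scripts to look and compute and a tool call to move; the robot and the scene stay as the last step left them, time stands still between calls to the robot, and variables do not carry over. Pictures are saved under pics/ and viewed, and the job is handed in when it is done.

Besides the shell and the picture viewer there is one more tool, called after "Emit:" as a command line: name --pt "numbers of a row" for each row, then --argument value for the rest. play_rows: Moves the arm, as the interface text tells. Its arguments: {"type":"object","properties":{"series":{"type":"array"}},"required":["series"]}

```bash
ls; mkdir -p pics; python3 - <<'E'
from plant import get_obs,snapshot
import cv2
o=get_obs();print(o)
for n in("scene","side","wrist"):
    s=snapshot(n);cv2.imwrite(f"pics/{n}0.png",s["frame"][:,:,::-1]);print(n,s["mtx"],s.get("camera_from_world",s.get("tool_from_camera")),[k for k in s])
E
```

```text
pics
{'clock': 0.0, 'joint_pos': array([-5.41386637e+01,  2.05920039e+01,  6.34725608e-01, -2.04705597e-02,
       -7.01339364e+01, -1.65070311e+01]), 'qvel': array([-0.05196052, -0.11858565, -0.05871874, -0.04839222,  0.00676621,
       -0.05088782]), 'tau': array([ 2.95079924e-03, -5.82727003e+01,  2.93050271e+01,  6.99695706e+00,
        6.76034237e-03, -1.33993481e-04]), 'tool_pos': array([ 0.22357175, -0.63651341,  0.29122229]), 'orientation': array([ 1.79907077e+02, -7.46920767e-03, -1.60652660e+02]), 'force': array([0.24047531, 0.39880583, 0.1528734 ]), 'moment': array([ 0.03924748,  0.02865937, -0.00054229]), 'opening': 0.08762733350588574}
scene [[500.3768643    0.         269.76958361]
 [  0.         500.3768643  216.60213892]
 [  0.           0.           1.        ]] [[ 0.76072747  0.64872507 -0.02120146 -0.38351221]
 [-0.44733382  0.54767422  0.70706817  0.17855236]
 [ 0.47030434 -0.52840205  0.70682749 -1.65423164]
 [ 0.          0.          0.          1.        ]] ['frame', 'z_map', 'mtx', 'camera_from_world']
side [[467.43246013   0.         284.84381449]
 [  0.         467.43246013 216.68177478]
 [  0.           0.           1.        ]] [[-0.95959578 -0.28098873  0.01487526  0.45921359]
 [ 0.18816195 -0.60148358  0.77641006 -0.1774035 ]
 [-0.20921525  0.74783878  0.63005249 -1.27898724]
 [ 0.          0.          0.          1.        ]] ['frame', 'z_map', 'mtx', 'camera_from_world']
wrist [[339.17774107   0.         276.76809149]
 [  0.         339.17774107 210.69113105]
 [  0.           0.           1.        ]] [[ 4.70020986e-04  9.68983995e-01  2.47123039e-01  6.64308200e-02]
 [ 9.99999507e-01 -2.39274485e-04 -9.63761244e-04  2.47499127e-04]
 [-8.74738982e-04  2.47123370e-01 -9.68983630e-01 -9.33169833e-02]
 [ 0.00000000e+00  0.00000000e+00  0.00000000e+00  1.00000000e+00]] ['frame', 'z_map', 'mtx', 'tool_from_camera']
```

View pics/scene0.png

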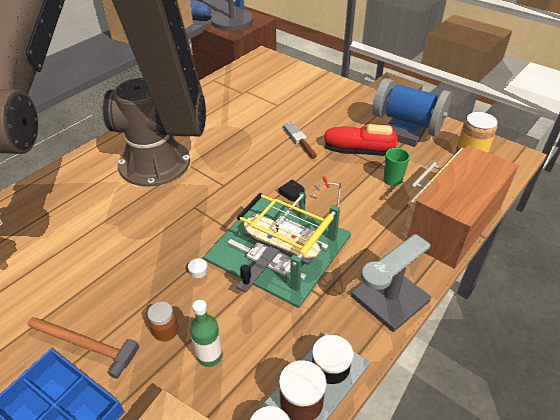

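View pics/side0.png

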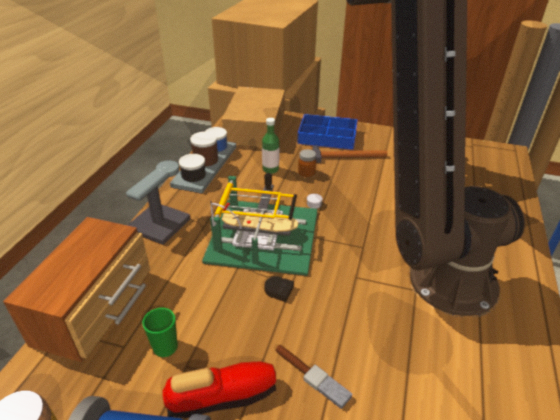

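View pics/wrist0.png

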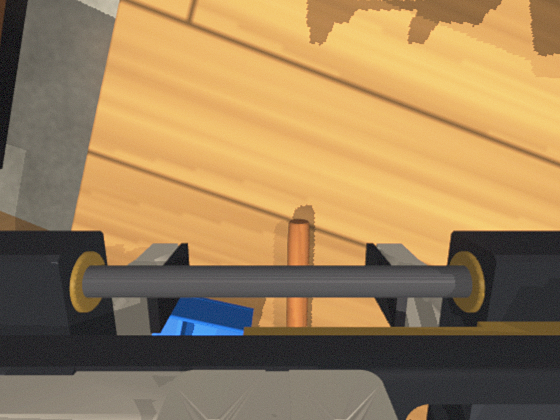

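The scene view shows the station near (280,245) with the knob at about (246,272). The side view shows the station near (262,235) with the knob at about (268,180). I'll zoom in on both.

```bash
cat > h.py <<'E'
import numpy as np,cv2
from plant import get_obs,snapshot
from scipy.spatial.transform import Rotation as Ro
F=np.diag([1,-1,-1,1.])
def P(s,o=None):
    if "camera_from_world" in s: E=F@s["camera_from_world"]
    else:
        T=np.eye(4);T[:3,:3]=Ro.from_euler('xyz',o["orientation"],degrees=True).as_matrix();T[:3,3]=o["tool_pos"]
        E=F@np.linalg.inv(T@s["tool_from_camera"])
    return s["mtx"]@E[:3],E
def proj(s,p,o=None):
    M,_=P(s,o);q=M@np.append(p,1);return q[:2]/q[2]
def tri(Ms,uv):
    A=[]
    for M,(u,v) in zip(Ms,uv): A+= [u*M[2]-M[0],v*M[2]-M[1]]
    X=np.linalg.svd(np.array(A))[2][-1];return X[:3]/X[3]
def back(s,uv,o=None,z=None):
    M,E=P(s,o);Ei=np.linalg.inv(E);d=Ei[:3,:3]@np.linalg.inv(s["mtx"])@np.array([uv[0],uv[1],1.]);c=Ei[:3,3]
    t=s["z_map"][int(round(uv[1])),int(round(uv[0]))] if z is None else (z-c[2])/d[2]
    return c+t*d
def cloud(s,o=None):
    M,E=P(s,o);Ei=np.linalg.inv(E);v,u=np.mgrid[:420,:560];K=np.linalg.inv(s["mtx"])
    d=np.stack([u,v,np.ones_like(u)],-1)@K.T*s["z_map"][...,None]
    return d@Ei[:3,:3].T+Ei[:3,3]
def crop(s,x0,x1,y0,y1,k,name):
    c=s["frame"][y0:y1,x0:x1,::-1];cv2.imwrite(name,cv2.resize(c,None,fx=k,fy=k,interpolation=cv2.INTER_CUBIC))
E
python3 - <<'E'
from h import *
s=snapshot("scene");crop(s,190,360,170,310,4,"pics/sc1.png")
w=snapshot("side");crop(w,190,340,160,300,4,"pics/si1.png")
E
```

```text
(no output)
```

View pics/sc1.png

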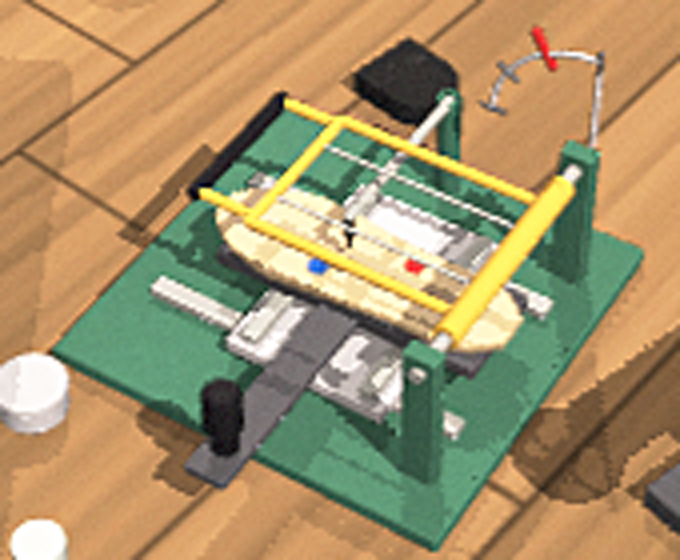

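View pics/si1.png

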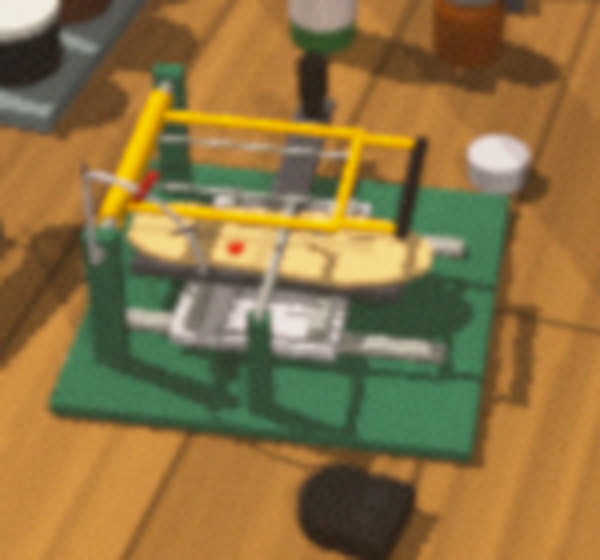

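Scene crop: handle ends at (283,98) and (197,192), red mark (414,266), blue mark (318,266), pointer at about (349,243), knob (221,385–450). Side crop: handle ends (403,235) and (420,142), red mark (236,248), knob top (313,60). Next I'll triangulate these.

```bash
python3 - <<'E'
from h import *
s=snapshot("scene");w=snapshot("side")
Ms=[P(s)[0],P(w)[0]]
S=lambda x,y:(190+x/4-.375,170+y/4-.375)
W=lambda x,y:(190+x/4-.375,160+y/4-.375)
D={}
for n,a,b in [("h+",(283,98),(403,235)),("h-",(197,192),(420,142)),("red",(414,266),(236,248)),("knobtop",(221,387),(313,61)),("post+top",(580,150),(107,228)),("post-top",(423,350),(168,72)),
 ("bar@post",(447,99),(259,318)),("bed c far-",(436,550),(150,135)),("bed +far",(642,250),(55,410))]:
    X=tri(Ms,[S(*a),W(*b)]);D[n]=X
    print(n,X.round(4),[ (proj(c,X)-u(*p)).round(2) for c,u,p in((s,S,a),(w,W,b))])
d=D["h+"]-D["h-"];print("handle len",np.linalg.norm(d),"yaw",np.degrees(np.arctan2(-d[0],d[1])))
d=D["post+top"]-D["post-top"];print(np.linalg.norm(d),"yaw",np.degrees(np.arctan2(-d[0],d[1])))
print("red z58",back(s,S(414,266),z=.059),back(w,W(236,248),z=.059),back(s,S(414,266)))
print("blue",back(s,S(318,266),z=.059),back(s,S(318,266)))
print("tip",back(s,S(349,245),z=.068))
# knob cloud
for c,nm in((s,"s"),(w,"w")):
    C=cloud(c);f=c["frame"].astype(int)
    m=(C[...,2]>.07)&(C[...,2]<.11)&(np.linalg.norm(C[...,:2]-D["knobtop"][:2],axis=-1)<.04)
    print(nm,m.sum(),C[m].mean(0),C[m].min(0),C[m].max(0))
E
```

```text
h+ [0.4627 0.0112 0.1184] [array([-0.46, -0.16]), array([-0.52,  0.18])]
h- [ 0.4798 -0.0934  0.1205] [array([-0.66, -0.24]), array([-0.67,  0.25])]
red [ 0.5943 -0.0097  0.0579] [array([-0.34, -0.08]), array([-0.35,  0.09])]
knobtop [ 0.5936 -0.194   0.1049] [array([-0.18, -0.06]), array([-0.15,  0.05])]
post+top [0.6543 0.0823 0.1331] [array([-1.23, -0.21]), array([-1.35,  0.22])]
post-top [ 0.6822 -0.1114  0.13  ] [array([-0.05, -0.01]), array([-0.04,  0.01])]
bar@post [0.5368 0.0992 0.0974] [array([-0.14, -0.03]), array([-0.17,  0.04])]
bed c far- [ 0.7285 -0.1609  0.0248] [array([-1.65, -0.33]), array([-1.39,  0.28])]
bed +far [0.6787 0.1396 0.0075] [array([-0.78, -0.1 ]), array([-0.9 ,  0.11])]
handle len 0.10602230824043626 yaw 9.331091816824774
0.1957681708849231 yaw 8.202771840522667
red z58 [ 0.5958009  -0.01008243  0.059     ] [ 0.59298461 -0.00914627  0.059     ] [ 0.59741788 -0.01216422  0.06184928]
blue [ 0.54654843 -0.05044217  0.059     ] [ 0.54331732 -0.04683822  0.05377143]
tip [ 0.55570936 -0.02915204  0.068     ]
s 147 [ 0.59985277 -0.20097138  0.09507084] [ 0.58448003 -0.21232145  0.07049839] [ 0.60975107 -0.18457711  0.10944095]
w 93 [ 0.59303451 -0.18940373  0.09354416] [ 0.58145147 -0.20463541  0.07040992] [ 0.605899   -0.18005872  0.10939731]
```

```bash
python3 - <<'E'
from h import *
s=snapshot("scene");w=snapshot("side")
Ms=[P(s)[0],P(w)[0]]
for n,a,b in[("bottle top",(200,306),(271,122)),("tin",(198,264),(315,199)),("jar",(162,309),(308,155))]:
    print(n,tri(Ms,[a,b]).round(3))
y=np.radians(8.5);R=np.array([[np.cos(y),-np.sin(y)],[np.sin(y),np.cos(y)]]);o=np.array([.5553,-.0298])
for n,p in [("knob0",(.0155,-.1705)),("red",(-.025,-.186)),("blue",(.030,-.152)),("handle",(-.085,0)),("h60",(.015,0))]: print(n,(o+R@p).round(4))
for p in[(.594,-.195),(.6,-.19)]: print((R.T@(np.array(p)-o)).round(4))
E
```

```text
bottle top [ 0.643 -0.378  0.19 ]
tin [ 0.443 -0.22   0.024]
jar [ 0.513 -0.393  0.076]
knob0 [ 0.5958 -0.1961]
red [ 0.5581 -0.2175]
blue [ 0.6074 -0.1757]
handle [ 0.4712 -0.0424]
h60 [ 0.5701 -0.0276]
[ 0.0139 -0.1691]
[ 0.0205 -0.165 ]
```

Emit:
play_rows --pt "100 -0.04 0.024 0 -8" --pt "100 -0.08 0.048 0 -16" --pt "100 -0.12 0.072 0 -24" --pt "100 -0.16 0.096 0 -32" --pt "100 -0.2 0.12 0 -40" --pt "100 -0.24 0.143 0 -48" --pt "100 -0.28 0.167 0 -56" --pt "100 -0.32 0.19 0 -64" --pt "100 -0.36 0.214 0 -72" --pt "100 -0.4 0.238 0 -79"

```text
clock: 1.45
tool_pos: [0.5232, -0.278, 0.2925]
orientation: [-180.0, -0.0, -81.3]
force: [0.8, -0.9, 0.3]
opening: 0.0879
```

Emit:
play_rows --pt "100 -0.025 -0.028 0 0" --pt "100 -0.05 -0.056 0 0" --pt "100 -0.0735 -0.083 0.02 0" --pt "100 -0.0735 -0.083 0.04 0" --pt "100 -0.0735 -0.083 0.04 0" --pt "100 -0.0735 -0.083 0.04 0"

```text
clock: 2.05
tool_pos: [0.5935, -0.1952, 0.2524]
orientation: [180.0, -0.0, -81.6]
force: [-1.0, -0.4, 0.9]
opening: 0.0876
```

```bash
python3 - <<'E'
from h import *
o=get_obs();s=snapshot("wrist");print(o["tool_pos"],o["orientation"])
cv2.imwrite("pics/w2.png",s["frame"][:,:,::-1])
for p in[(.594,-.195,.106),(.5553,-.0298,.068),(.5945,-.0098,.059)]: print(proj(s,p,o))
c=snapshot("scene");crop(c,190,360,170,310,4,"pics/sc2.png")
E
```

```text
[ 0.59348926 -0.195187    0.25240351] [ 1.79951915e+02 -1.72123942e-02 -8.16329484e+01]
[275.36419825 216.98856815]
[290.30559403 375.32199211]
[248.16141276 380.83041205]
```

View pics/w2.png

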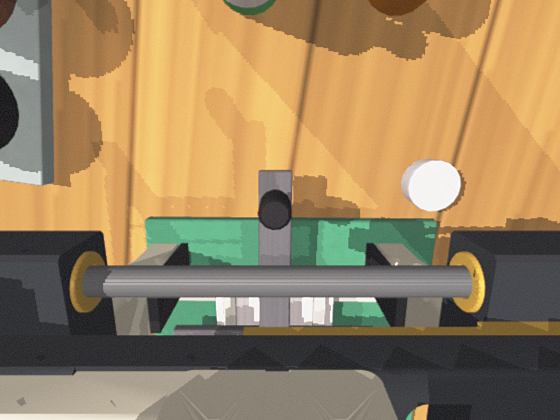

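The wrist view shows the knob at about (275,212), centred left to right between the fingers. I'll check its top with depth.

```bash
python3 - <<'E'
from h import *
o=get_obs();s=snapshot("wrist");C=cloud(s,o)
m=(C[...,2]>.06)&(C[...,2]<.12)&(np.hypot(C[...,0]-.594,C[...,1]+.195)<.03)
v,u=np.nonzero(m);print(m.sum(),u.min(),u.max(),v.min(),v.max())
for a in range(v.min(),v.max()+1,3): print(a,C[a,276].round(4))
t=m&(C[...,2]>.1);print(C[t].mean(0),C[t].min(0),C[t].max(0))
E
```

```text
1093 258 292 190 229
190 [ 0.5963 -0.2096  0.0762]
193 [ 0.5963 -0.2096  0.0886]
196 [ 0.5963 -0.2096  0.0997]
199 [ 0.5961 -0.2085  0.1051]
202 [ 0.5958 -0.2066  0.1067]
205 [ 0.5955 -0.2046  0.1075]
208 [ 0.5951 -0.2021  0.1063]
211 [ 0.5949 -0.2002  0.1075]
214 [ 0.5945 -0.1978  0.107 ]
217 [ 0.5941 -0.1951  0.1052]
220 [ 0.5938 -0.1931  0.1065]
223 [ 0.5935 -0.191   0.1071]
226 [ 0.5931 -0.1884  0.106 ]
229 [ 0.5927 -0.1853  0.1035]
[ 0.59530014 -0.1982861   0.10583217] [ 0.58275746 -0.20991667  0.10016675] [ 0.60782202 -0.18447961  0.10845415]
```

View pics/sc2.png

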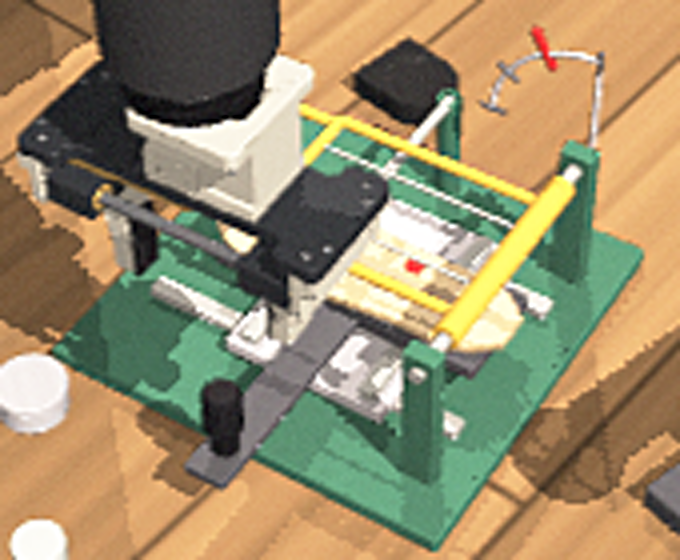

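Emit:
play_rows --pt "100 0.0026 -0.0015 0.02 0" --pt "100 0.0026 -0.0015 0.045 0" --pt "100 0.0026 -0.0015 0.07 0" --pt "100 0.0026 -0.0015 0.09 0" --pt "100 0.0026 -0.0015 0.102 0" --pt "100 0.0026 -0.0015 0.11 0" --pt "60 0.0026 -0.0015 0.11 0" --pt "40 0.0026 -0.0015 0.11 0" --pt "0 0.0026 -0.0015 0.11 0" --pt "0 0.0026 -0.0015 0.11 0"

```text
clock: 3.2
tool_pos: [0.5959, -0.1973, 0.1431]
orientation: [-179.9, -0.0, -81.6]
force: [-0.3, 0.1, -0.8]
opening: 0.0609
```

Emit:
play_rows --pt "0 0 0 0 0" --pt "0 0 0 0 0" --pt "0 0 0 0 0"

```text
clock: 3.5
tool_pos: [0.5955, -0.1973, 0.1423]
orientation: [-180.0, -0.0, -81.6]
force: [0.2, 0.1, -0.3]
opening: 0.0374
```

Emit:
play_rows --pt "0 0 0 0 0" --pt "0 0 0 0 0" --pt "0 0 0 0 0" --pt "0 0 0 0 0"

```text
clock: 3.9
tool_pos: [0.5954, -0.1973, 0.1422]
orientation: [180.0, 0.0, -81.6]
force: [0.8, 0.2, 1.1]
opening: 0.0253
```

Emit:
play_rows --pt "0 0.002 0.005 0 0" --pt "0 0.004 0.012 0 0" --pt "0 0.0065 0.019 0 0" --pt "0 0.009 0.026 0 0" --pt "0 0.0115 0.033 0 0" --pt "0 0.0132 0.038 0 0" --pt "0 0.014 0.0407 0 0" --pt "0 0.014 0.0407 0 0" --pt "0 0.014 0.0407 0 0"

```text
clock: 4.8
tool_pos: [0.5567, -0.2174, 0.1422]
orientation: [179.9, -0.0, -81.7]
force: [-2.0, -0.6, 0.2]
opening: 0.0251
```

```bash
python3 - <<'E'
from h import *
o=get_obs();print(o["tool_pos"],o["force"],o["opening"])
c=snapshot("scene");crop(c,190,360,170,310,4,"pics/sc3.png")
c=snapshot("side");crop(c,190,340,160,300,4,"pics/si3.png")
E
```

```text
[ 0.55668526 -0.21739516  0.14215827] [-1.97159268 -0.56783784  0.22003017] 0.02508345816159619
```

View pics/sc3.png

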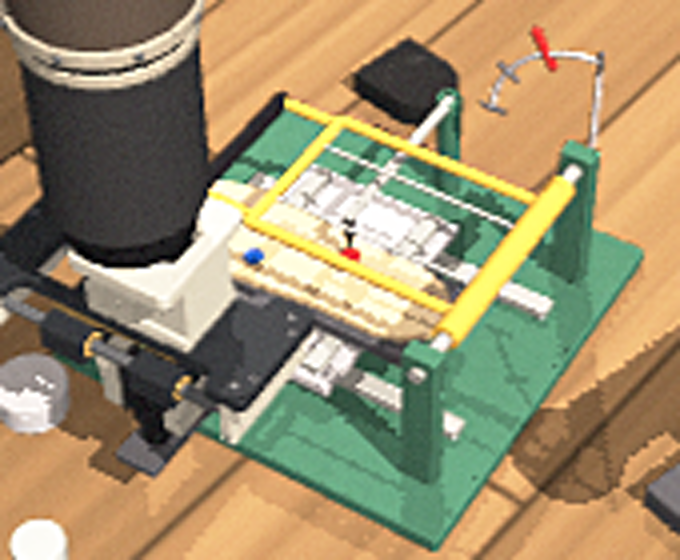

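View pics/si3.png

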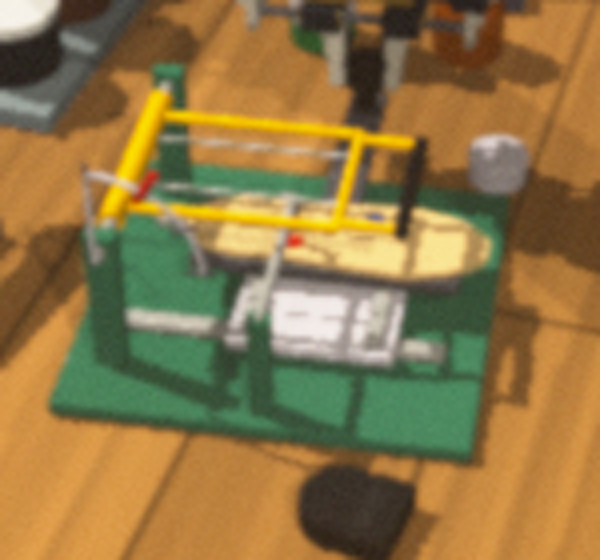

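Scene crop: red mark at (350,254), just under the pointer's lower end (349,246), and blue at (253,256). Side crop: red at about (294,241), partly behind the pointer bar.

```bash
python3 - <<'E'
from h import *
s=snapshot("scene");w=snapshot("side")
Ms=[P(s)[0],P(w)[0]]
def red(c,n):
    f=c["frame"].astype(int);r=f[...,0]-np.maximum(f[...,1],f[...,2]);b=f[...,2]-np.maximum(f[...,0],f[...,1])
    R=slice(215,250)
    m=np.zeros(r.shape,bool);m[215:250,240:310]=True
    for q in (r,b):
        k=m&(q>45);v,u=np.nonzero(k);print(n,k.sum(),(u*q[k]).sum()/max(1,q[k].sum()),(v*q[k]).sum()/max(1,q[k].sum()))
        if k.sum(): print(back(c,((u*q[k]).sum()/q[k].sum(),(v*q[k]).sum()/q[k].sum()),z=.059).round(4),u.min(),u.max(),v.min(),v.max())
red(s,"s");red(w,"w")
f=s["frame"];crop(s,262,296,215,245,20,"pics/z.png");crop(w,245,285,200,230,20,"pics/zw.png")
E
```

```text
s 73 279.6285663018123 235.51265027812667
[ 0.5667 -0.0311  0.059 ] 251 309 215 249
s 15 253.1983062808751 233.44883556810163
[ 0.5073 -0.07    0.059 ] 251 255 232 235
w 95 265.22159887798034 217.56083450210377
[ 0.5524 -0.0416  0.059 ] 243 288 215 222
w 0 0.0 0.0
```

View pics/z.png

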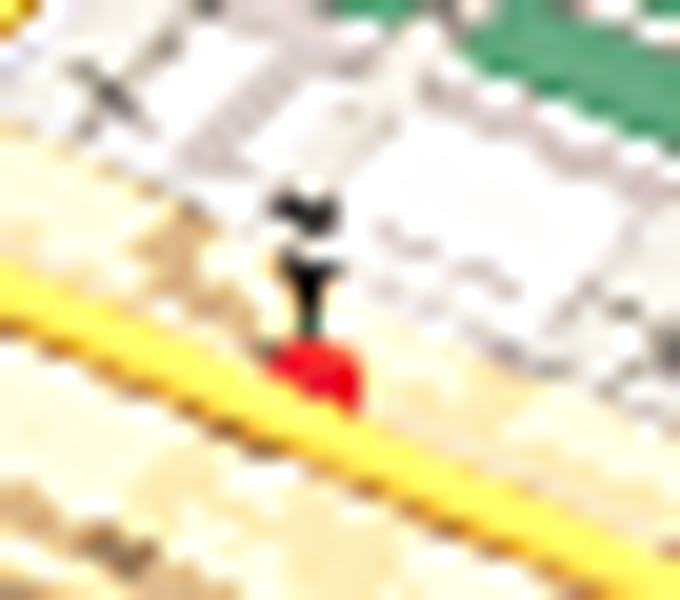

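View pics/zw.png

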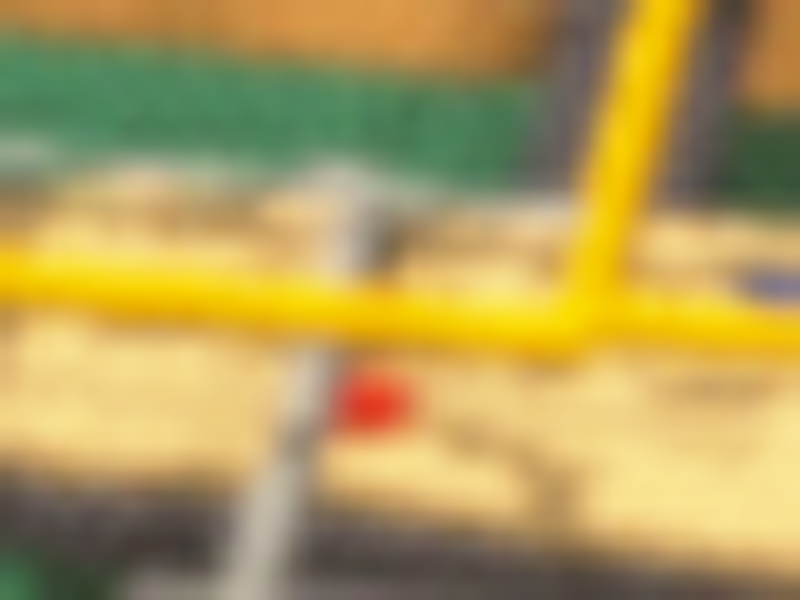

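```bash
python3 - <<'E'
from h import *
s=snapshot("scene");w=snapshot("side")
Ms=[P(s)[0],P(w)[0]]
print("red",back(s,(277.25,233),z=.059),back(w,(262.5,219.7),z=.059),tri(Ms,[(277.25,233),(262.5,219.7)]))
print("tip",back(s,(277,231.25),z=.068))
t=back(s,(277,231.25),z=.068)
print("expected red px if under", proj(s,[t[0],t[1],.059]),proj(w,[t[0],t[1],.059]))
y=np.radians(8.5)
# blue check scene
b=back(s,(253.2,233.45),z=.059);R=np.array([[np.cos(y),-np.sin(y)],[np.sin(y),np.cos(y)]]);print("red from blue",b[:2]+R@[.055,.034])
E
```

```text
red [ 0.5559591  -0.02804588  0.059     ] [ 0.55694242 -0.02973572  0.059     ] [ 0.55654849 -0.02869519  0.05992447]
tip [ 0.55684389 -0.02999228  0.068     ]
expected red px if under [277.03707128 233.56572938] [262.55918662 219.65365915]
red from blue [ 0.55667255 -0.02826953]
```

Red is within about 2 mm of the tip. I'll hold it there, then move on to blue.

Emit:
play_rows --pt "0 0 0 0 0" --pt "0 0 0 0 0" --pt "0 0 0 0 0" --pt "0 0 0 0 0" --pt "0 0 0 0 0" --pt "0 0 0 0 0" --pt "0 0 0 0 0" --pt "0 0 0 0 0" --pt "0 0 0 0 0" --pt "0 0 0 0 0"

```text
clock: 6.1
tool_pos: [0.5572, -0.2171, 0.1421]
orientation: [180.0, 0.0, -81.6]
force: [-2.2, -1.9, 0.5]
opening: 0.0253
```

Emit:
play_rows --pt "0 -0.003 -0.005 0 0" --pt "0 -0.0075 -0.0125 0 0" --pt "0 -0.012 -0.02 0 0" --pt "0 -0.0165 -0.0275 0 0" --pt "0 -0.021 -0.035 0 0" --pt "0 -0.0255 -0.0425 0 0" --pt "0 -0.03 -0.05 0 0" --pt "0 -0.0332 -0.055 0 0" --pt "0 -0.0332 -0.055 0 0" --pt "0 -0.0332 -0.055 0 0"

```text
clock: 7.1
tool_pos: [0.6076, -0.1756, 0.1422]
orientation: [-179.9, 0.0, -81.6]
force: [2.1, 2.4, -0.3]
opening: 0.025
```

```bash
python3 - <<'E'
from h import *
o=get_obs();print(o["clock"],o["tool_pos"],o["force"],o["opening"])
s=snapshot("scene");w=snapshot("side")
crop(s,245,315,205,255,11,"pics/z4.png");crop(w,235,290,200,235,14,"pics/zw4.png")
for c in(s,w):print(proj(c,[.5563,-.0298,.059]))
E
```

```text
7.1 [ 0.60758179 -0.17559311  0.14216837] [ 2.12499643  2.40494924 -0.32476142] 0.02501229677583882
[276.92681267 233.43054101]
[262.7134533  219.72802593]
```

View pics/z4.png

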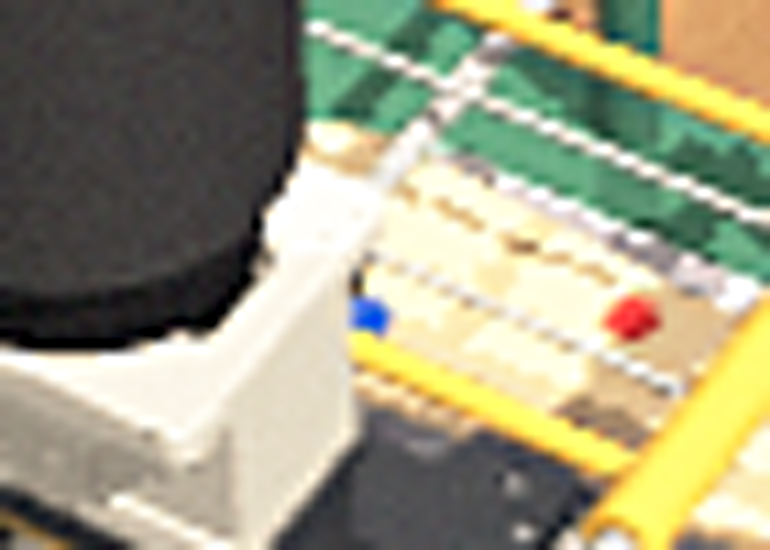

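View pics/zw4.png

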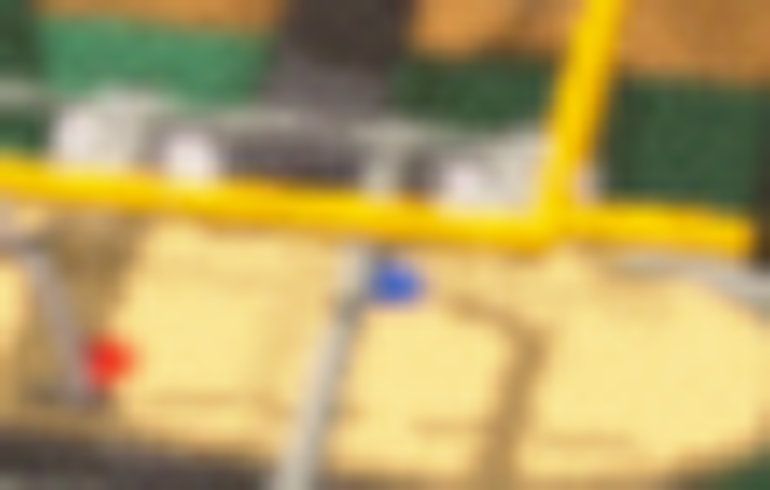

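Scene crop: blue mark at (370,316) right below the pointer, red at (633,318). Side crop: blue at about (395,285), partly behind the bar. Both fit the predicted target pixels, and I'll cross-check using the red mark.

```bash
python3 - <<'E'
from h import *
s=snapshot("scene");w=snapshot("side")
y=np.radians(8.5);R=np.array([[np.cos(y),-np.sin(y)],[np.sin(y),np.cos(y)]])
r=back(s,(302.1,233.5),z=.059);print("blue from red",r[:2]-R@[.055,.034], "blue side",back(w,(262.6,219.9),z=.059))
E
```

```text
blue from red [ 0.55897275 -0.02925529] blue side [ 0.55636677 -0.02894189  0.059     ]
```

Emit:
play_rows --pt "0 0 0 0 0" --pt "0 0 0 0 0" --pt "0 0 0 0 0" --pt "0 0 0 0 0" --pt "0 0 0 0 0" --pt "0 0 0 0 0" --pt "0 0 0 0 0" --pt "0 0 0 0 0" --pt "0 0 0 0 0" --pt "0 0 0 0 0"

```text
clock: 8.3
tool_pos: [0.6068, -0.1763, 0.1422]
orientation: [180.0, -0.0, -81.6]
force: [1.7, 1.0, 0.3]
opening: 0.0252
```

Emit:
play_rows --pt "40 0 0 0 0" --pt "60 0 0 0 0" --pt "80 0 0 0 0" --pt "100 0 0 0 0" --pt "100 0 0 0 0" --pt "100 0 0 0 0" --pt "100 0 0 -0.01 0" --pt "100 0 0 -0.03 0" --pt "100 0 0 -0.06 0" --pt "100 0 0 -0.1 0"

```text
clock: 9.3
tool_pos: [0.606, -0.1761, 0.2424]
orientation: [179.8, 0.0, -81.7]
force: [1.0, 0.1, -0.0]
opening: 0.0874
```

Emit:
play_rows --pt "100 0 0 -0.03 0" --pt "100 0 0 -0.04 0"

```text
clock: 9.5
tool_pos: [0.6081, -0.1765, 0.2873]
orientation: [-179.6, -0.1, -81.6]
force: [-0.1, 0.1, -0.2]
opening: 0.0874
```

Emit:
play_rows --pt "100 -0.022 0.0165 0 0" --pt "100 -0.05 0.038 0 0" --pt "100 -0.08 0.06 0 0" --pt "100 -0.11 0.083 0 0" --pt "100 -0.135 0.102 0 0" --pt "100 -0.152 0.115 0 0" --pt "100 -0.152 0.115 0 0" --pt "100 -0.152 0.115 0 0"

```text
clock: 10.3
tool_pos: [0.4709, -0.0422, 0.2827]
orientation: [-179.9, 0.0, -81.6]
force: [0.9, 1.2, 1.0]
opening: 0.0878
```

```bash
python3 - <<'E'
from h import *
o=get_obs();s=snapshot("wrist");print(o["tool_pos"],o["orientation"])
cv2.imwrite("pics/w5.png",s["frame"][:,:,::-1])
print(proj(s,(.4712,-.0424,.12),o))
C=cloud(s,o)
for v in range(180,260,10):
    print(v,[(u,C[v,u].round(3).tolist()) for u in range(240,320,6) if C[v,u,2]>.09])
c=snapshot("scene");crop(c,190,360,170,310,4,"pics/sc5.png")
E
```

```text
[ 0.47091166 -0.04223809  0.28273685] [-1.79939514e+02  6.24990618e-03 -8.15695010e+01]
[276.15580212 210.93808012]
180 [(270, [0.479, -0.066, 0.124]), (276, [0.475, -0.067, 0.125]), (282, [0.471, -0.068, 0.124])]
190 [(270, [0.478, -0.059, 0.125]), (276, [0.474, -0.06, 0.125]), (282, [0.469, -0.06, 0.124])]
200 [(270, [0.477, -0.051, 0.125]), (276, [0.473, -0.052, 0.126]), (282, [0.468, -0.053, 0.124])]
210 [(270, [0.476, -0.044, 0.124]), (276, [0.472, -0.045, 0.126]), (282, [0.467, -0.045, 0.124]), (312, [0.48, -0.108, 0.376])]
220 [(270, [0.475, -0.036, 0.125]), (276, [0.471, -0.037, 0.127]), (282, [0.466, -0.037, 0.125])]
230 [(270, [0.474, -0.028, 0.124]), (276, [0.469, -0.029, 0.127]), (282, [0.465, -0.029, 0.123])]
240 [(270, [0.473, -0.02, 0.126]), (276, [0.468, -0.021, 0.126]), (282, [0.463, -0.021, 0.125])]
250 [(270, [0.472, -0.011, 0.125]), (276, [0.467, -0.013, 0.127]), (282, [0.462, -0.013, 0.125])]
```

View pics/w5.png

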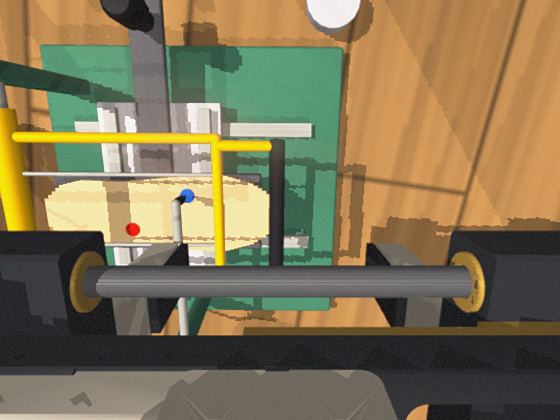

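View pics/sc5.png

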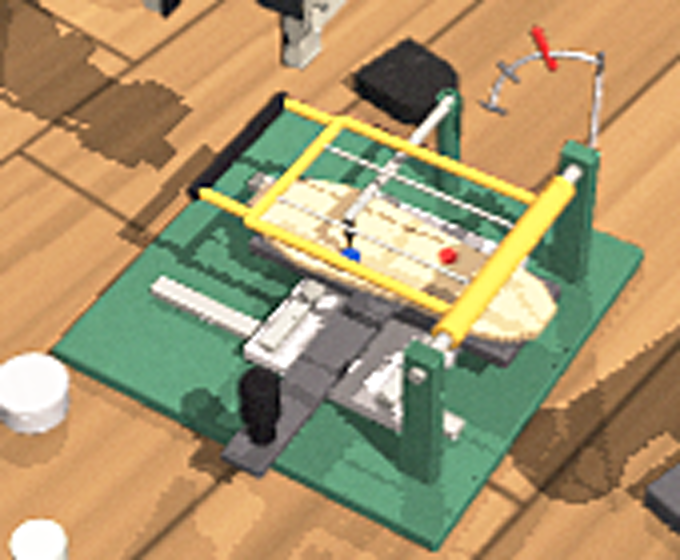

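The wrist view shows the black handle running vertically at x≈277, midway between the jaws. The front rod is at x≈218 and the blue mark at (187,196), next to the pointer. Before going down I'll narrow the jaws to about 25 mm so that a finger clears the front rod.

Emit:
play_rows --pt "28 0 0 0 0" --pt "28 0 0 0 0" --pt "28 0 0 0.01 0" --pt "28 0 0 0.02 0" --pt "28 0 0 0.03 0" --pt "28 0 0 0.04 0" --pt "28 0 0 0.04 0" --pt "28 0 0 0.04 0" --pt "28 0 0 0.04 0" --pt "28 0 0 0.04 0"

```text
clock: 11.4
tool_pos: [0.4713, -0.0425, 0.2426]
orientation: [-179.9, 0.0, -81.6]
force: [0.7, -0.3, -0.8]
opening: 0.025
```

```bash
python3 - <<'E'
from h import *
o=get_obs();print(o["opening"]);s=snapshot("wrist")
cv2.imwrite("pics/w6.png",s["frame"][:,:,::-1])
E
```

```text
0.024995730613051416
```

View pics/w6.png

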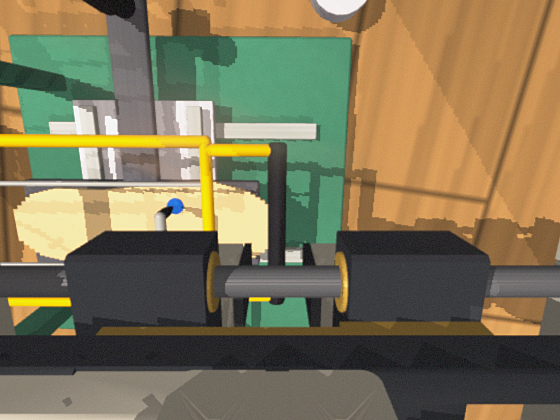

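Emit:
play_rows --pt "28 0 0 0.015 0" --pt "28 0 0 0.03 0" --pt "28 0 0 0.045 0" --pt "28 0 0 0.06 0" --pt "28 0 0 0.07 0" --pt "28 0 0 0.0755 0" --pt "28 0 0 0.0755 0" --pt "0 0 0 0.0755 0" --pt "0 0 0 0.0755 0" --pt "0 0 0 0.0755 0"

```text
clock: 12.45
tool_pos: [0.4716, -0.0424, 0.1673]
orientation: [-179.9, 0.0, -81.6]
force: [0.5, 0.1, 0.0]
opening: 0.0109
```

Emit:
play_rows --pt "0 0 0 0 0" --pt "0 0 0 0 0" --pt "0 0 0 0 0"

```text
clock: 12.75
tool_pos: [0.4716, -0.0424, 0.1672]
orientation: [-179.9, -0.0, -81.6]
force: [0.8, 0.7, 4.2]
opening: 0.011
```

Emit:
play_rows --pt "0 0 -0.0003 -0.0105 0" --pt "0 0 -0.0011 -0.0209 0" --pt "0 0 -0.0025 -0.0313 0" --pt "0 0 -0.0044 -0.0416 0" --pt "0 0 -0.0068 -0.0518 0" --pt "0 0 -0.0098 -0.0618 0" --pt "0 0 -0.0133 -0.0717 0" --pt "0 0 -0.0173 -0.0813 0" --pt "0 0 -0.0218 -0.0908 0" --pt "0 0 -0.0268 -0.1 0"

```text
clock: 13.75
tool_pos: [0.4991, -0.0385, 0.267]
orientation: [-179.8, -0.0, -81.6]
force: [13.2, -1.5, -10.1]
opening: 0.011
```

```bash
python3 - <<'E'
from h import *
o=get_obs();print(o["tool_pos"],o["force"],o["opening"])
s=snapshot("scene");crop(s,170,360,130,290,4,"pics/sc7.png")
E
```

```text
[ 0.49906125 -0.03846358  0.26701169] [ 13.15435187  -1.49372471 -10.11659928] 0.010987625321236436
```

View pics/sc7.png

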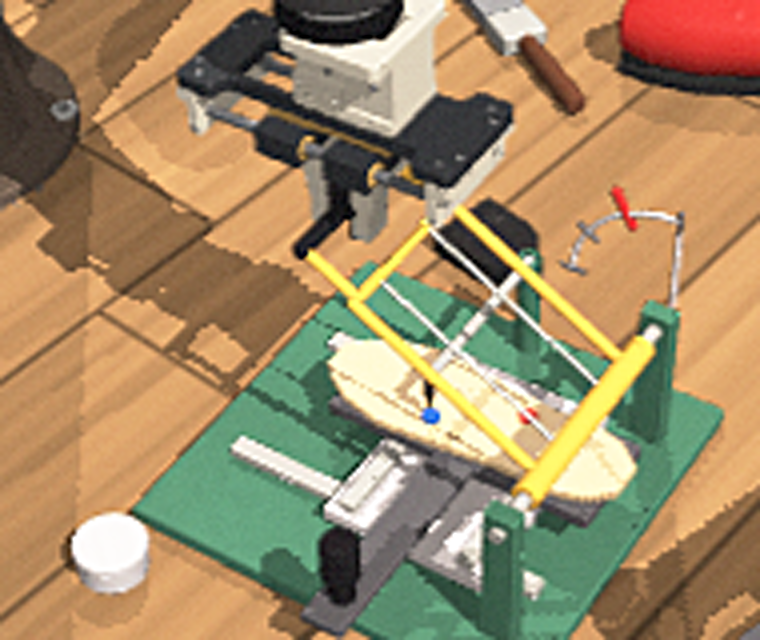

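The scene view shows the guard at about 30°, held by the fingers, with the blue mark (431,415) right under the pointer. The force pulls towards the hinge, so I'll trim the radius by about 1.5 mm.

Emit:
play_rows --pt "0 0 -0.006 -0.0086 0" --pt "0 0 -0.0121 -0.017 0" --pt "0 0 -0.0187 -0.025 0" --pt "0 0 -0.0257 -0.0327 0" --pt "0 0 -0.0329 -0.0402 0" --pt "0 0 -0.0404 -0.0474 0" --pt "0 0 -0.0482 -0.0542 0" --pt "0 0 -0.0564 -0.0606 0" --pt "0 0 -0.0651 -0.0665 0" --pt "0 0 -0.074 -0.072 0"

```text
clock: 14.8
tool_pos: [0.5703, -0.0286, 0.34]
orientation: [179.9, -0.1, -81.7]
force: [-5.2, -2.6, 4.0]
opening: 0.0109
```

Emit:
play_rows --pt "0 0 0 0 0" --pt "0 0 0 0 0" --pt "0 0 0 0 0" --pt "0 0 0 0 0"

```text
clock: 15.2
tool_pos: [0.5705, -0.0286, 0.3401]
orientation: [180.0, -0.1, -81.6]
force: [-4.0, -2.5, 5.6]
opening: 0.011
```

```bash
python3 - <<'E'
from h import *
o=get_obs();print(o["tool_pos"],o["force"],o["opening"])
s=snapshot("scene");crop(s,170,360,130,290,4,"pics/sc8.png")
w=snapshot("side");crop(w,170,340,130,280,4,"pics/si8.png")
E
```

```text
[ 0.57046764 -0.02859726  0.34011423] [-4.01387697 -2.51505964  5.63229119] 0.010998187078511482
```

View pics/sc8.png

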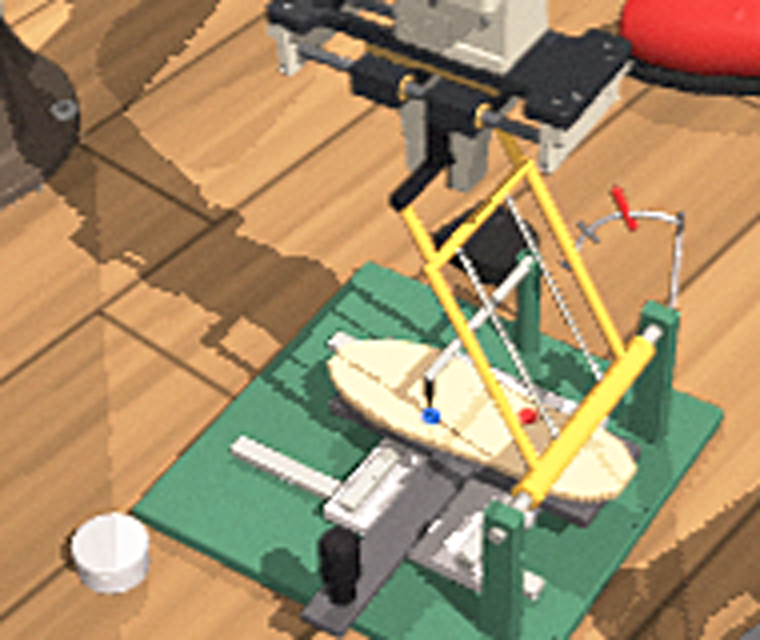

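View pics/si8.png

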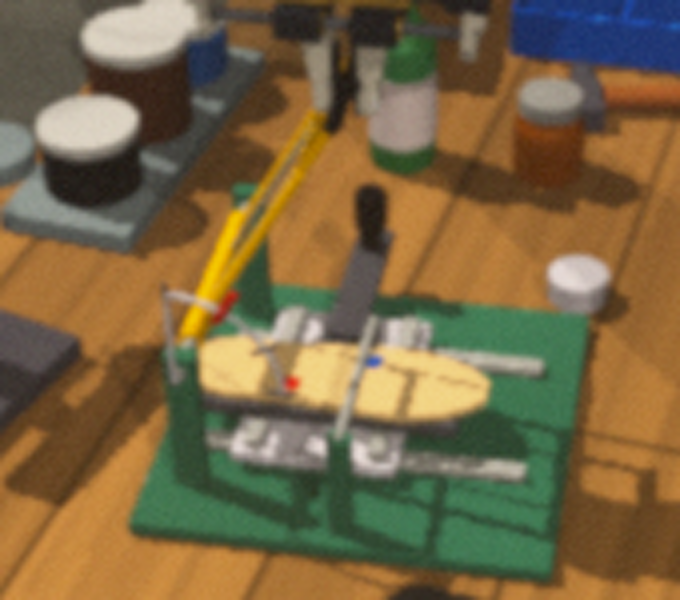

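The guard lines up with the red tick in the side view. Blue sits under the pointer in both views: scene (431,415), side (374,361). I'll check the angle numerically from depth.

```bash
python3 - <<'E'
from h import *
y=np.radians(8.5);R=np.array([[np.cos(y),-np.sin(y)],[np.sin(y),np.cos(y)]]);oo=np.array([.5558,-.0298])
for n in("scene","side"):
    s=snapshot(n);C=cloud(s);f=cv2.cvtColor(s["frame"],cv2.COLOR_RGB2HSV)
    q=(C[...,:2]-oo)@R;z=C[...,2]
    m=(f[...,0]>20)&(f[...,0]<32)&(f[...,1]>190)&(z>.14)&(z<.3)&(abs(q[...,1])<.12)&(abs(q[...,0]-.06)<.09)
    x=q[m][:,0];zz=z[m];a=np.polyfit(zz,x,1)
    r=abs(x-np.polyval(a,zz))<.012;a=np.polyfit(zz[r],x[r],1)
    print(n,r.sum(),"angle fit",np.degrees(np.arctan2(1,-a[0])),"median from hinge",np.median(np.degrees(np.arctan2(zz[r]-.12,.115-x[r])[zz[r]>.2])))
y=np.radians(8.5)
s=snapshot("scene");w=snapshot("side")
S=lambda a,b:(170+a/4-.375,130+b/4-.375)
print("blue",back(s,S(431,415),z=.059),back(w,S(374,361),z=.059)); print("tip scene",back(s,S(430,405),z=.068))
o=get_obs();print(o["clock"],o["tool_pos"],o["force"],o["qvel"].round(2))
E
```

```text
Traceback (most recent call last):
TypeError: expected non-empty vector for x
```

```bash
python3 - <<'E'
from h import *
y=np.radians(8.5);R=np.array([[np.cos(y),-np.sin(y)],[np.sin(y),np.cos(y)]]);oo=np.array([.5558,-.0298])
for n in("scene","side"):
    s=snapshot(n);C=cloud(s);f=s["frame"].astype(int)
    q=(C[...,:2]-oo)@R;z=C[...,2]
    m=(f[...,0]>150)&(f[...,2]<90)&(f[...,1]>.65*f[...,0])&(z>.14)&(z<.3)&(abs(q[...,1])<.12)&(abs(q[...,0]-.06)<.09)
    x=q[m][:,0];zz=z[m];print(len(x))
    if len(x)<10: continue
    a=np.polyfit(zz,x,1)
    r=abs(x-np.polyval(a,zz))<.012;a=np.polyfit(zz[r],x[r],1)
    print(n,r.sum(),"angle fit",np.degrees(np.arctan2(1,-a[0])),"median from hinge",np.median(np.degrees(np.arctan2(zz[r]-.12,.115-x[r])[zz[r]>.2])))
s=snapshot("scene");w=snapshot("side")
S=lambda a,b:(170+a/4-.375,130+b/4-.375)
print("blue",back(s,S(431,415),z=.059),back(w,S(374,361),z=.059)); print("tip scene",back(s,S(430,405),z=.068))
o=get_obs();print(o["clock"],o["tool_pos"],o["force"],o["qvel"].round(2))
E
```

```text
245
scene 243 angle fit 59.88969605077327 median from hinge 60.46373414466877
247
side 245 angle fit 60.02281323682298 median from hinge 60.56132536623534
blue [ 0.55709523 -0.02888652  0.059     ] [ 0.55492538 -0.02951406  0.059     ]
tip scene [ 0.55622328 -0.02873126  0.068     ]
15.55 [ 0.5704553  -0.02855392  0.34009583] [-5.14823509 -2.22599956  5.47782806] [ 0.18  0.01  0.08 -0.04  0.06  0.01]
```

The guard is at about 60°, blue is within about 2 mm of the tip, and the grip is steady. I'm handing it in.

```bash
python3 -c "
from plant import close_job
print(close_job())"
```

```text
the job is handed in; nothing more can be done
None
```

I've handed the job in, and every check I made passed. The hand-in itself reports no verdict.

- **Red mark:** I gripped the carrier knob and, with the guard shut, held the red mark under the pointer for over a second. The cameras put it within about 2 mm of the tip.
- **Blue mark:** I moved it under the pointer the same way, held it for over a second and let go of the knob. The first estimates disagreed slightly: one, inferred from the red mark, put it up to 3 mm off.
- **Guard:** I took the handle with one finger behind it and lifted it along its arc, and the fingers are still holding it. It halted about 0.8 s before hand-in and held steady. Depth fits from the two fixed cameras gave 59.9° to 60.6°, and it lines up with the red tick.
- **Last check:** the blue mark was within about 2 mm of the pointer. Wrist force was about 8 N, and the highest I saw during the lift was about 17 N. Run time was about 16 s of the 59 s allowed.
- **Bystanders:** nothing touched them as far as I could see in the pictures. I did not measure their positions again at the end.

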